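# Drive the stuck stone plug out of its mounting block

### The job

In the stone-collection corner of this doctor's desk, a cast specimen plug is stuck in the bore of one of the two black mounting blocks. With the long drift rod (the tool with the plain straight cylindrical handle, not the ball-headed one), push the plug down through the bore from above until it drops onto the block's catch tray, without touching the plug with the gripper; then hang the rod upright in the same stand it came from and let go.

Things in the scene. Friction and masses are not known exactly. Their poses are not given: they have to be found in the camera images.
- drift: Drift rod, loose, about 0.2 kg. Upwards from its tip: steel rod 14 mm dia., 60 mm long; collar 60 mm dia., 6 mm thick; plain straight grey cylindrical handle 26 mm dia., 65 mm long (66 to 131 mm above the tip). Origin: centre of the flat lower tip, z up to the handle. Starts hanging upright in its stand by the collar. The unused tool in a like stand has a ball handle.
- stand: Fixed stand of the drift rod: aluminium plate 76 x 76 x 12 mm on four thin posts, top 90 mm above the desk, upright through hole 37 mm dia. in its middle. Origin: on the hole's axis at desk level, z up. The rod hangs with its collar on the plate, tip 30 mm above the desk. A like stand holds the ball-handled tool.
- block: Fixed black block with the stuck plug, 80 x 80 mm, 95 mm high: bridge plate 35 mm thick with upright through bore 33 mm dia., over a catch tray (floor 6 mm above desk). Sprung nibs in the bore grip the plug: 10 to 15 N to start, less after; it drops out once the rod tip is about 30 mm below the block's top. Origin: on the bore's axis at desk level, z up. A like block has an empty bore.
- plug: Stuck specimen plug, loose once out: steel-cased disc with a cream cast face and brown stone slice on top, 32 mm dia., 24 mm high, lower edge tapered to 26 mm, about 120 g. Origin: centre of its underside, z up to the stone face. Starts upright in the block's bore, its top about 2 to 3 mm below the block's top.
Not all that is in view belongs to the job. Leave any brown, green or pink look-alike of the drift alone.

How it is judged:
On the way, in this order (a step that is already met when the one before it is completed fails the run):
1. the drift rod's tip is in the bore from above with the plug still stuck in the bore (z of drift in the frame of block below 0.094 m and horizontal distance between drift and block below 0.015 m and z of plug in the frame of block above 0.048 m), for 0.04 s.
2. the plug is driven out of the bore and is down on the block's catch tray (z of plug in the frame of block below 0.04 m and x of plug in the frame of block between -0.04 and 0.04 m and y of plug in the frame of block between -0.04 and 0.04 m), for 0.2 s.
At the end, for the whole second after the job is handed in: The plug lies at rest, any way up, on the tray under its block (origin within 40 mm of the bore axis in block x and y, under 40 mm high); the rod hangs at rest, released, in its own stand (tip within 20 mm of the hole axis, 20 to 40 mm high, within 10 degrees of upright) (all of step 2 and linear speed of each of plug, drift below 0.02 m/s and horizontal distance between drift and stand below 0.02 m and z of drift in the frame of stand between 0.02 and 0.04 m and angle between drift's own z axis and vertical below 0.17 rad); the robot touches nothing.
It fails at once if the gripper touches the plug (contact force between plug and the fingers above 0.5 N).
It also fails if it takes over 54 s, if anything falls off the work surface, if the arm or the gripper's body presses on something with over 40 N, if the wrist force passes 120 N, or if a joint passes its speed limit or range.

### The arm

A 6-joint arm with a two-finger parallel gripper is mounted at the origin on the work surface. World frame = base frame: x ahead of the robot, y to its left, z up, the work surface at z = 0. Lengths are in m, angles in rad, forces in N, time in s.
With the tool pointing down it reaches from about 0.375 to 0.9 m from the base axis. Payload 3.1 kg.
Tool frame: the origin (TCP) lies midway between the tips of the shut fingers; the grasp point (between the pads) lies 19 mm behind it; z points along the fingers, y is the line along which they close (so a half turn about z gives the same grasp; the last joint's range is limited). The gripper opens to 85 mm and grips with 20 to 120 N. Pads are 22 mm wide; open, the fingers measure 114 mm over their backs; the gripper's body (76 mm by 85 mm) begins 54 mm behind the grasp point. The pads swing forward as they close: fully open they stand 13 mm farther back than shut.
Start: joints at [1.05, 0.527, 1.433, -0, 1.181, -0.178], TCP at [0.21, 0.589, 0.231] pointing down, gripper open.
Joint ranges: [-3.08, 3.08], [-0.75, 2.2], [0.22, 2.44], [-1.43, 4.57], [0, 2.65], [-2.85, 2.85]. Speed limits (rad/s): [2.79, 2.79, 3.14, 3.14, 3.14, 3.14].

### API

Orientations are given as [roll, pitch, yaw] about the fixed x, y, z axes, in that order (R = Rz(yaw) Ry(pitch) Rx(roll)).
In Python, from bench import robot gives the robot as it stands.
- The arm moves only by the tool arm_command, never from a script. Its argument "targets" is text: rows parted by semicolons, each of 4 numbers parted by spaces: the shift along the tool's x, y, z in mm, then the turn about the tool's z in degrees. A call has exactly 10 rows; each row is the pose to reach, as a shift and turn from the pose commanded when the call began, along the tool's axes at that moment; what a row does not reach only later rows make up. A row lasts 1/12 s, in which the tool goes at most 41.7 mm and 7.16 degrees, less where a joint would pass 70% of its speed; a pose out of reach is approached as far as the arm can. A call with a gripper value outside its range is refused whole. "fingers" is the closure, from -1 (fully open) to 1 (shut), set as the call begins (left out, the last holds). The fingers move at their own pace and stop on an object; "squeeze" is the grip in N (left out, the last holds). Time passes only in rows, so rows that repeat a pose let the fingers close, or fill a call up. It gives the time, the measured TCP pose, the force, the opening and the grip force at its end, in the units of the state.
- robot.get_state(): the state, without advancing time (a new reading comes with each control period).
- robot.read_camera(name): name is "scene" or "top" or "wrist"; returns a dict with "img" (384x512x3 uint8, red, green, blue), "fx", "fy", "cx", "cy" (pixels), "k1" (the pictures are not rectified: a ray, as slopes to the right and down, at radius r is drawn at 1 + k1 r^2 times it, then the intrinsics apply), "xyz" and "attitude" of the camera in the world; the wrist camera has in their place "hand_eye" (4x4, takes a point from camera to tool coordinates, whose origin is the TCP and whose axes are the flange's). Camera axes: x right, y down, z forward; pixel columns grow to the right and rows downward; lengths in m; the calibration is good to about 2 mm. A picture is of the moment at which its call begins: read the wrist's pose just before it. There is no depth.
- robot.sign_off(): hands the job in; it is judged then, once.
The state is a dict: "clock": time; "joint_pos": joint angles; "qvel": joint speeds; "effort": joint torques, N m; "tool_pos": TCP position; "tcp_rot": TCP orientation; "wrist_force": force on the tool from outside, world axes, zero at the start; "torque": the same for the moment, N m; "width": finger opening in m; "finger_force": force on a finger pad.
Only numpy, scipy, OpenCV 4.12 (cv2) and the standard library are available. Lean on these libraries where they do the work, as an engineer would, in place of code of your own. Each camera call takes 0.05 s, during which the arm holds its last target. There are 200 camera calls.

## Working session

There is one attempt and no reset: what is moved stays moved. The work goes in short steps, Python scripts to look and compute and a tool call to move; the robot and the scene stay as the last step left them, time stands still between calls to the robot, and variables do not carry over. Pictures are saved under pics/ and viewed, at most 10 in all, crops included, and the job is handed in when it is done.

Besides the shell and the picture viewer there is one more tool, called after "Call:" by a JSON object that holds its "name" and its "arguments", one argument or row to a line. arm_command: Moves the arm, as the interface text tells. Its arguments: {"type":"object","properties":{"targets":{"type":"string"},"fingers":{"type":"number"},"squeeze":{"type":"number"}},"required":["targets"]}

```bash
mkdir -p pics; ls
cat > h.py <<'E'
import numpy as np, cv2
from scipy.spatial.transform import Rotation as R
from bench import robot
def snap(n,f):
    s=robot.get_state(); c=robot.read_camera(n)
    cv2.imwrite('pics/'+f+'.png',cv2.cvtColor(c['img'],cv2.COLOR_RGB2BGR))
    if 'hand_eye' in c:
        T=np.eye(4);T[:3,:3]=R.from_euler('xyz',s['tcp_rot']).as_matrix();T[:3,3]=s['tool_pos']
        M=T@np.array(c['hand_eye'])
    else:
        M=np.eye(4);M[:3,3]=c['xyz'];a=np.array(c['attitude'])
        M[:3,:3]=a if a.shape==(3,3) else R.from_euler('xyz',a).as_matrix()
    K=np.array([[c['fx'],0,c['cx']],[0,c['fy'],c['cy']],[0,0,1.]])
    np.savez('pics/'+f+'.npz',M=M,K=K,k1=c['k1']); return c
def ray(f,u,v):
    d=np.load('pics/'+f+'.npz')
    p=cv2.undistortPoints(np.array([[[u,v]]],float),d['K'],np.array([float(d['k1']),0,0,0]))[0,0]
    return d['M'][:3,3],d['M'][:3,:3]@np.array([p[0],p[1],1])
def onz(f,u,v,z):
    o,r=ray(f,u,v); return o+r*(z-o[2])/r[2]
E
python3 - <<'E'
from h import *
for n in('scene','top','wrist'):
    c=snap(n,n+'0'); print(n,{k:v for k,v in c.items() if k!='img'})
print(robot.get_state())
a=[cv2.imread(f'pics/{n}0.png') for n in('scene','top')]
E
```

```text
pics
scene {'fx': 367.0923386079221, 'fy': 367.0923386079221, 'cx': 259.2748701153927, 'cy': 186.10012612900326, 'k1': -0.07723209961511969, 'xyz': array([0.97156781, 0.44050274, 0.53210333]), 'attitude': array([-2.23792809, -0.02286612,  2.42476565])}
top {'fx': 363.8318879664526, 'fy': 363.8318879664526, 'cx': 259.4742613804603, 'cy': 187.75503296748562, 'k1': 0.027274250968787973, 'xyz': array([0.51197725, 0.00144591, 0.78837702]), 'attitude': array([-3.08974379, -0.01150734, -1.59957709])}
wrist {'fx': 307.2989866823844, 'fy': 307.2989866823844, 'cx': 252.38613665125575, 'cy': 186.79844723114155, 'k1': 0.012211342513950807, 'hand_eye': array([[-8.41364537e-04, -9.62110405e-01, -2.72658874e-01,
         6.91259674e-02],
       [ 9.99999547e-01, -6.88247003e-04, -6.57211522e-04,
        -1.03692055e-03],
       [ 4.44653391e-04, -2.72659303e-01,  9.62110548e-01,
        -1.44853764e-01],
       [ 0.00000000e+00,  0.00000000e+00,  0.00000000e+00,
         1.00000000e+00]])}
{'clock': 0.15, 'joint_pos': array([ 1.04949713e+00,  5.28292505e-01,  1.43360197e+00, -5.66483572e-07,
        1.18140609e+00, -1.78499750e-01]), 'qvel': array([-1.21186346e-03, -3.66028827e-03, -5.82775694e-03, -7.01249063e-04,
        6.99708438e-05, -3.94733730e-04]), 'effort': array([ 1.02586746e-03, -4.42740476e+01, -1.78276527e+01, -3.03097149e-04,
        5.61452005e-03,  4.74071385e-06]), 'tool_pos': array([0.20977331, 0.58816335, 0.23053583]), 'tcp_rot': array([-3.13991179e+00, -3.02728296e-04,  2.79879316e+00]), 'wrist_force': array([ 0.46909836,  0.41701744, -0.02133518]), 'torque': array([ 0.00802515, -0.01028094,  0.03683622]), 'finger_force': 0.0, 'width': 0.08551959174910559}
```

View pics/top0.png

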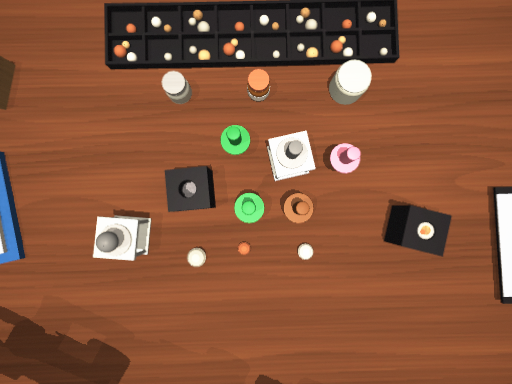

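View pics/scene0.png

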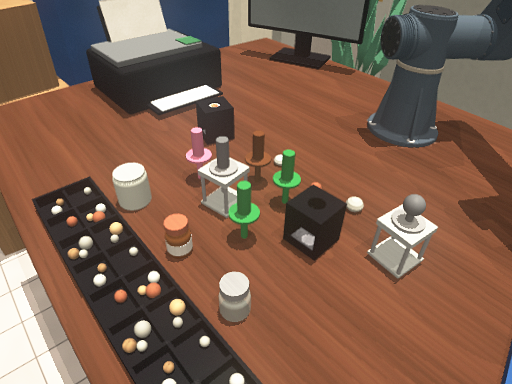

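The top view shows the grey-handled rod in its stand at about (293,150). The plug block is at (425,231), and the empty block is at (189,188). The ball tool is at (108,240). The look-alikes are pink (345,157), brown (298,208) and two green ones (249,208 and 235,139). I'll measure next.

Run:
```python
from h import *
im=cv2.imread('pics/top0.png'); hsv=cv2.cvtColor(im,cv2.COLOR_BGR2HSV)
def blobs(m,x0,y0,x1,y1,z,name,mn=15):
    k=np.zeros_like(m);k[y0:y1,x0:x1]=m[y0:y1,x0:x1]
    for c in cv2.findContours(k,0,2)[0]:
        if cv2.contourArea(c)>mn:
            (u,v),r=cv2.minEnclosingCircle(c); rc=cv2.minAreaRect(c)
            print(name,np.round((u,v,r),1),'rect',np.round(rc[0],1),np.round(rc[1],1),round(rc[2],1),onz('top0',*rc[0],z).round(4))
plug=cv2.inRange(hsv,(0,0,130),(179,255,255)); blobs(plug,405,210,445,250,.0925,'plug')
blk=cv2.inRange(hsv,(0,0,0),(179,255,50)); blobs(blk,375,195,460,265,.095,'block')
st=cv2.inRange(hsv,(0,0,150),(179,60,255)); blobs(st,260,125,325,185,.09,'stand')
h=cv2.inRange(hsv,(0,0,60),(179,60,145)); blobs(h,280,135,305,165,.161,'handle')
for n,u,v in(('pink',353,154),('brown',302,208),('green',234,132)):print(n,onz('top0',u,v,.13).round(3))
a=cv2.resize(im[120:265,260:460],None,fx=4,fy=4,interpolation=cv2.INTER_CUBIC);cv2.imwrite('pics/c1.png',a)
```

```text
plug [425.1 230.    8.5] rect [425. 230.] [16. 16.] 90.0 [ 0.4585 -0.3201  0.0925]
block [431.6 231.7  24.2] rect [431.1 231.6] [30.7 40.3] 12.5 [ 0.4554 -0.3304  0.095 ]
block [398.1 223.6  21.6] rect [397.  223.2] [18.6 40.8] 12.8 [ 0.473  -0.2668  0.095 ]
stand [290.5 155.5  29. ] rect [290.4 155.3] [42.2 42.7] 77.0 [ 0.609  -0.0691  0.09  ]
handle [291.9 150.1   8.4] rect [290.8 151.2] [14.1 12. ] 45.0 [ 0.6062 -0.0628  0.161 ]
pink [ 0.603 -0.179  0.13 ]
brown [ 0.507 -0.083  0.13 ]
green [0.649 0.036 0.13 ]
```

View pics/c1.png

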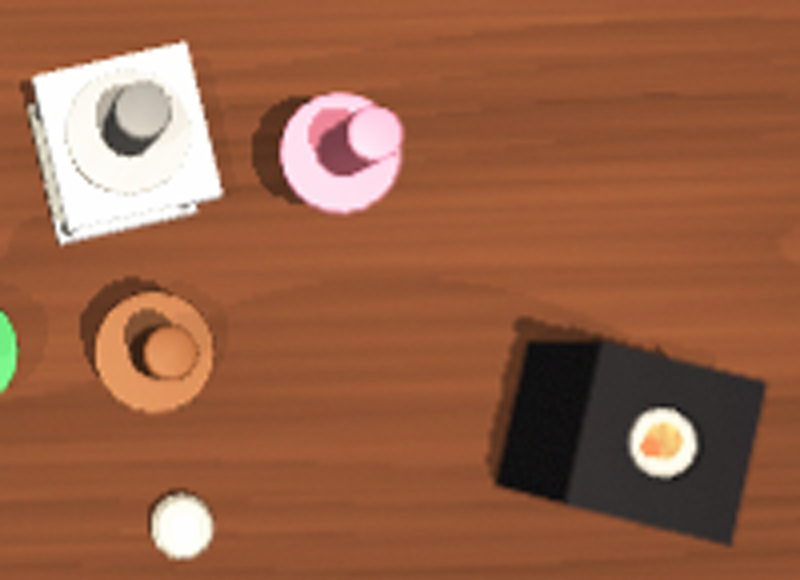

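The crop shows the stand plate centred at about (292,153.5) and the handle top at about (296,147). The block's top face and plug are at about (426,230). The pink and brown look-alikes stand about 110 mm from the rod.

Run:
```python
from h import *
g=lambda U,V,z:onz('top0',(U+.5)/4-.5+260,(V+.5)/4-.5+120,z)
print('handletop',g(145,108,.161),'collar',g(129,130,.096),'standc',g(128,135,.09))
C=[g(*p,.095) for p in((601,338),(765,382),(732,545),(567,502))]
print('block',np.mean(C,0),[np.linalg.norm(C[i]-C[i-1]).round(4) for i in range(4)],'plug',g(663,442,.0925))
P=[g(*p,.09) for p in((34,75),(186,42),(222,195))];print('platesides',np.linalg.norm(P[0]-P[1]),np.linalg.norm(P[2]-P[1]),'ang',np.degrees(np.arctan2(*(P[1]-P[0])[1::-1])))
print('pink',g(375,135,.131),g(341,153,.066),'brown',g(171,352,.131),g(154,352,.066))
r=R.from_euler('xyz',robot.get_state()['tcp_rot']).as_matrix();print(r.round(3))
```

```text
handletop [ 0.61408035 -0.07200804  0.161     ] collar [ 0.61426491 -0.07159549  0.096     ] standc [ 0.61273557 -0.07166509  0.09      ]
block [ 0.45869081 -0.32108912  0.095     ] [np.float64(0.0795), np.float64(0.0797), np.float64(0.0787), np.float64(0.0795)] plug [ 0.45826935 -0.3207932   0.0925    ]
platesides 0.07547608943806829 0.0763317909025745 ang -79.23030598703131
pink [ 0.60367522 -0.1797407   0.131     ] [ 0.60418327 -0.18030931  0.066     ] brown [ 0.50776318 -0.08351133  0.131     ] [ 0.50758681 -0.0834759   0.066     ]
[[-0.942  0.336 -0.001]
 [ 0.336  0.942 -0.001]
 [ 0.    -0.002 -1.   ]]
```

Call:
{"name": "arm_command", "arguments": {
  "targets": "-20 -16 0 0;-50 -40 0 0;-81 -65 0 0;-112 -90 0 0;-143 -115 0 0;-174 -140 0 0;-205 -165 0 0;-236 -190 0 0;-267 -215 0 0;-298 -240 0 0",
  "fingers": -1
}}

```text
clock: 0.98
tool_pos: [0.4105, 0.2606, 0.2313]
tcp_rot: [-3.141, -0.0, 2.799]
wrist_force: [-0.2, 0.1, -0.3]
width: 0.0856
finger_force: 0.0
```

Call:
{"name": "arm_command", "arguments": {
  "targets": "-31 -25 0 0;-62 -50 0 0;-93 -75 0 0;-124 -100 0 0;-155 -125 0 0;-186 -150 0 0;-217 -175 0 0;-248 -200 0 0;-270 -218 0 0;-280 -227 0 0"
}}

```text
clock: 1.82
tool_pos: [0.5996, -0.0494, 0.231]
tcp_rot: [-3.141, 0.002, 2.795]
wrist_force: [0.5, 0.4, -0.1]
width: 0.0854
finger_force: 0.0
```

Call:
{"name": "arm_command", "arguments": {
  "targets": "-15 -12 0 0;-25 -19 0 0;-25 -19 0 0;-25 -19 0 0;-25 -19 0 0;-25 -19 0 0;-25 -19 0 0;-25 -19 0 0;-25 -19 0 0;-25 -19 0 0"
}}

```text
clock: 2.65
tool_pos: [0.6145, -0.0714, 0.2314]
tcp_rot: [3.142, 0.0, 2.799]
wrist_force: [-1.0, 0.0, -0.2]
width: 0.0855
finger_force: 0.0
```

Run:
```python
from h import *
snap('wrist','w1'); s=robot.get_state(); print(s['clock'],s['tool_pos'],s['tcp_rot'],s['joint_pos'])
r=R.from_euler('xyz',s['tcp_rot']).as_matrix(); print(r.T@(np.array([.614,-.0718,.121])-s['tool_pos']))
```

```text
2.7 [ 0.61456422 -0.07154823  0.23138722] [3.14155736e+00 8.49069015e-05 2.79905517e+00] [-2.96295260e-01  5.18838423e-01  1.44912020e+00  3.39744032e-05
  1.17354759e+00 -1.52456725e+00]
[ 0.00045625 -0.00043055  0.11038717]
```

View pics/w1.png

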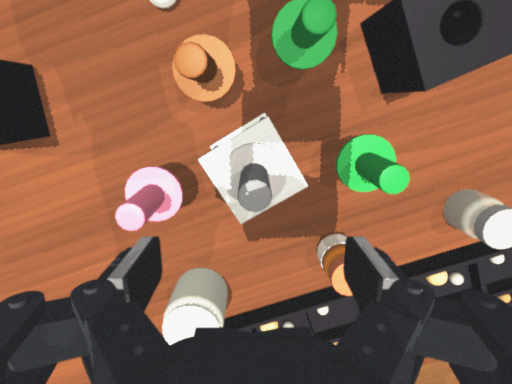

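The handle is centred between the fingers at about (255,190), consistent with the top-view measurement, and the look-alikes are clear. I'll descend and grip.

Run:
```python
from h import *
print(onz('w1',255,196,.161),onz('w1',253,170,.09))
```

```text
[ 0.61373659 -0.07034553  0.161     ] [ 0.60993812 -0.07043766  0.09      ]
```

Call:
{"name": "arm_command", "arguments": {
  "targets": "0 0 12 0;0 0 28 0;0 0 44 0;0 0 60 0;0 0 76 0;0 0 92 0;0 0 105 0;0 0 112 0;0 0 115 0;0 0 115 0"
}}

```text
clock: 3.53
tool_pos: [0.6144, -0.0717, 0.1158]
tcp_rot: [-3.142, -0.001, 2.799]
wrist_force: [-0.3, 0.2, -0.4]
width: 0.0856
finger_force: 0.0
```

Call:
{"name": "arm_command", "arguments": {
  "targets": "0 0 0 0;0 0 0 0;0 0 0 0;0 0 0 0;0 0 0 0;0 0 0 0;0 0 0 0;0 0 0 0;0 0 0 0;0 0 0 0",
  "fingers": 1,
  "squeeze": 70
}}

```text
clock: 4.37
tool_pos: [0.6152, -0.0718, 0.1172]
tcp_rot: [3.141, 0.002, 2.799]
wrist_force: [-1.0, 1.4, 5.9]
width: 0.0243
finger_force: 68.6
```

Call:
{"name": "arm_command", "arguments": {
  "targets": "0 0 -8 0;0 0 -22 0;0 0 -38 0;0 0 -56 0;0 0 -74 0;0 0 -92 0;0 0 -110 0;0 0 -122 0;0 0 -130 0;0 0 -130 0"
}}

```text
clock: 5.2
tool_pos: [0.6151, -0.072, 0.2478]
tcp_rot: [-3.142, 0.002, 2.799]
wrist_force: [-0.3, 0.3, -2.6]
width: 0.0246
finger_force: 68.7
```

Run:
```python
from h import *
snap('scene','s1'); snap('wrist','w2');snap('top','t2'); s=robot.get_state(); print(s['clock'],s['tool_pos'],s['tcp_rot'],s['width'],s['wrist_force'])
r=R.from_euler('xyz',s['tcp_rot']).as_matrix(); print(r.T@(np.array([.4585,-.321,.247])-s['tool_pos']))
a=cv2.imread('pics/s1.png')[60:260,140:400];b=cv2.imread('pics/w2.png')
cv2.imwrite('pics/c2.png',cv2.vconcat([cv2.resize(a,(390,300)),cv2.resize(b[:,:,:],(390,293))]))
```

```text
5.35 [ 0.61366016 -0.07155137  0.24507607] [-3.14139453e+00 -2.70984195e-03  2.79878343e+00] 0.024636075539121848 [-0.42265504 -1.40951124 -2.30289771]
[ 0.0622888  -0.28708922 -0.00169826]
```

View pics/c2.png

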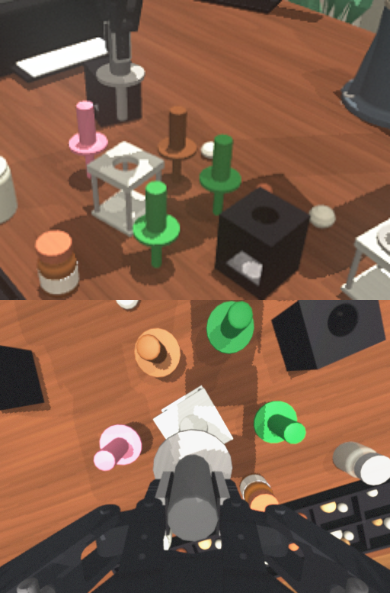

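The rod is lifted and hangs upright in the gripper, and the stand hole is free. I'm moving to above the block.

Call:
{"name": "arm_command", "arguments": {
  "targets": "4 -18 0 0;11 -52 0 0;18 -86 0 0;26 -120 0 0;34 -154 0 0;41 -188 0 0;48 -222 0 0;54 -252 0 0;60 -276 0 0;62 -287 0 0"
}}

```text
clock: 6.18
tool_pos: [0.4574, -0.3236, 0.245]
tcp_rot: [-3.141, -0.003, 2.796]
wrist_force: [-1.0, 0.7, -2.8]
width: 0.0244
finger_force: 69.0
```

Call:
{"name": "arm_command", "arguments": {
  "targets": "0 0 5 0;0 0 14 0;0 0 24 0;0 0 32 0;0 0 38 0;0 0 38 0;0 0 38 0;0 0 38 0;0 0 38 0;0 0 38 0"
}}

```text
clock: 7.02
tool_pos: [0.4601, -0.3214, 0.2089]
tcp_rot: [-3.141, 0.001, 2.799]
wrist_force: [0.1, -0.2, -1.5]
width: 0.0242
finger_force: 69.0
```

Run:
```python
from h import *
snap('wrist','w3'); snap('scene','s3'); snap('top','t3'); s=robot.get_state(); print(s['clock'],s['tool_pos'],s['tcp_rot'],s['width'])
w=cv2.imread('pics/w3.png'); sc=cv2.imread('pics/s3.png')[60:200,150:290]; t=cv2.imread('pics/t3.png')[170:290,360:480]
cv2.imwrite('pics/c3.png',cv2.vconcat([cv2.hconcat([cv2.resize(sc,(300,300)),cv2.resize(t,(300,300))]),cv2.resize(w,(600,300))]))
```

```text
7.1667 [ 0.45983412 -0.3214182   0.20868283] [-3.14124294e+00  6.77253658e-04  2.79867498e+00] 0.02461665987759941
```

View pics/c3.png

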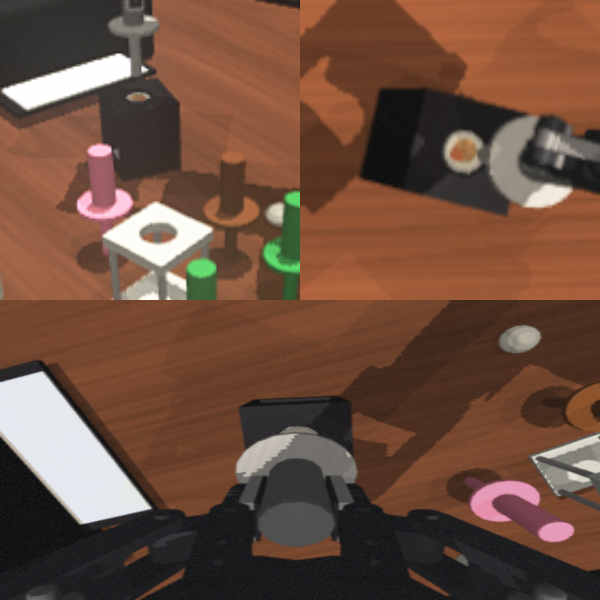

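Top crop: the collar is centred near (453,234). Scene crop: the tip is just above the block, near (214,96). I'll check both against the bore.

Run:
```python
from h import *
print('collar top view',onz('t3',360+233/2.5,170+160/2.5,.188))
d=np.load('pics/s3.npz')
def proj(p):
    q=np.linalg.inv(d['M'])@np.append(p,1); x=q[:2]/q[2]; return (x*(1+d['k1']*(x@x)))*d['K'][0,0]+d['K'][:2,2]
print('pred tip',proj([.4595,-.3217,.122]),'pred bore',proj([.4585,-.321,.0925]), 'collar',proj([.4595,-.3217,.185]))
hs=cv2.cvtColor(cv2.imread('pics/s3.png'),cv2.COLOR_BGR2HSV)
for v in range(66,108,2): print(v,[tuple(int(x) for x in hs[v,u]) [2] for u in range(200,230)])
s=robot.get_state();r=R.from_euler('xyz',s['tcp_rot']).as_matrix(); print(r.T@(np.array([.459,-.321,.2])-s['tool_pos']))
```

```text
collar top view [ 0.45813366 -0.32149691  0.188     ]
pred tip [212.50484644  94.24406947] pred bore [213.52519903 104.41541005] collar [211.24760278  71.28763976]
66 [50, 52, 48, 47, 45, 43, 52, 73, 81, 83, 83, 82, 82, 80, 82, 77, 75, 81, 60, 38, 33, 139, 144, 144, 144, 144, 144, 144, 145, 145]
68 [48, 48, 59, 87, 99, 132, 143, 102, 82, 84, 84, 84, 84, 83, 81, 78, 68, 187, 238, 240, 210, 196, 174, 149, 139, 138, 139, 141, 143, 145]
70 [66, 127, 142, 138, 137, 137, 139, 107, 84, 82, 83, 84, 83, 83, 79, 78, 79, 118, 130, 130, 128, 131, 133, 136, 144, 141, 141, 139, 139, 138]
72 [82, 124, 136, 137, 138, 136, 136, 138, 130, 122, 113, 113, 113, 122, 120, 128, 137, 138, 135, 136, 136, 138, 130, 106, 131, 150, 149, 148, 144, 141]
74 [50, 86, 110, 120, 125, 133, 134, 135, 139, 136, 140, 138, 138, 138, 145, 144, 140, 133, 124, 124, 115, 99, 108, 130, 153, 149, 151, 148, 151, 149]
76 [52, 52, 51, 72, 88, 91, 99, 99, 104, 111, 112, 107, 108, 110, 111, 109, 98, 91, 90, 89, 59, 88, 153, 152, 150, 152, 154, 153, 154, 153]
78 [53, 52, 56, 54, 53, 49, 53, 50, 50, 44, 102, 114, 110, 107, 104, 68, 49
[... 1347 characters left out ...]
 149, 147]
98 [254, 218, 143, 124, 80, 60, 53, 53, 57, 61, 62, 63, 64, 65, 64, 66, 64, 66, 62, 62, 63, 61, 60, 62, 64, 104, 149, 148, 147, 150]
100 [54, 53, 56, 58, 59, 59, 59, 59, 68, 66, 66, 65, 65, 67, 67, 64, 65, 65, 64, 64, 65, 64, 64, 62, 61, 61, 65, 130, 150, 148]
102 [62, 62, 59, 61, 62, 57, 59, 58, 58, 58, 57, 51, 51, 48, 46, 48, 48, 49, 55, 62, 65, 64, 65, 64, 62, 63, 63, 62, 85, 155]
104 [61, 59, 61, 58, 59, 60, 61, 58, 52, 86, 155, 160, 160, 144, 141, 146, 146, 175, 166, 120, 49, 57, 66, 67, 67, 68, 65, 62, 60, 58]
106 [59, 61, 60, 61, 61, 59, 59, 59, 55, 76, 139, 165, 145, 152, 153, 153, 149, 150, 85, 51, 55, 56, 57, 56, 55, 59, 57, 54, 55, 55]
[0.00093205 0.00011642 0.00868216]
```

Tip and bore agree within about 2 mm, and the tip is at z≈0.120. I'm descending slowly.

Call:
{"name": "arm_command", "arguments": {
  "targets": "1 0 4 0;1 0 8 0;1 0 12 0;1 0 16 0;1 0 20 0;1 0 22 0;1 0 24 0;1 0 26 0;1 0 28 0;1 0 30 0"
}}

```text
clock: 8.0
tool_pos: [0.4589, -0.3211, 0.1783]
tcp_rot: [-3.141, 0.0, 2.799]
wrist_force: [-1.1, 0.7, 7.1]
width: 0.0248
finger_force: 69.4
```

Call:
{"name": "arm_command", "arguments": {
  "targets": "0 0 3 0;0 0 6 0;0 0 9 0;0 0 12 0;0 0 15 0;0 0 18 0;0 0 21 0;0 0 24 0;0 0 27 0;0 0 30 0"
}}

```text
clock: 8.83
tool_pos: [0.4586, -0.3206, 0.1477]
tcp_rot: [3.141, -0.001, 2.799]
wrist_force: [0.2, 0.5, -2.6]
width: 0.0245
finger_force: 69.3
```

Call:
{"name": "arm_command", "arguments": {
  "targets": "0 0 2 0;0 0 4 0;0 0 6 0;0 0 6 0;0 0 6 0;0 0 6 0;0 0 6 0;0 0 6 0;0 0 6 0;0 0 6 0"
}}

```text
clock: 9.67
tool_pos: [0.4588, -0.321, 0.1424]
tcp_rot: [-3.141, 0.0, 2.799]
wrist_force: [0.6, -0.6, -2.4]
width: 0.0242
finger_force: 69.3
```

Run:
```python
from h import *
snap('scene','s4'); s=robot.get_state(); print(s['clock'],s['tool_pos'],s['wrist_force'])
sc=cv2.imread('pics/s4.png')[50:150,170:270]
cv2.imwrite('pics/c4.png',cv2.resize(sc,(500,500),interpolation=cv2.INTER_CUBIC))
```

```text
9.7167 [ 0.45882908 -0.32094344  0.14241049] [ 0.87356152  0.94472609 -2.36752753]
```

View pics/c4.png

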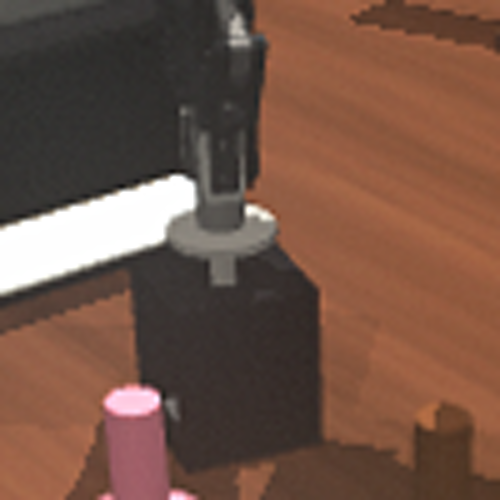

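The rod is 39 mm deep with only its own weight on the wrist, so the plug has dropped. I'll lift out and look at the bore.

Call:
{"name": "arm_command", "arguments": {
  "targets": "0 0 -6 0;0 0 -18 0;0 0 -31 0;0 0 -44 0;0 0 -57 0;0 0 -70 0;0 0 -83 0;0 0 -95 0;0 0 -103 0;0 0 -105 0"
}}

```text
clock: 10.55
tool_pos: [0.4594, -0.3215, 0.2493]
tcp_rot: [-3.14, 0.003, 2.799]
wrist_force: [-0.1, 0.6, -1.7]
width: 0.0245
finger_force: 69.2
```

Call:
{"name": "arm_command", "arguments": {
  "targets": "-4 18 0 0;-11 52 0 0;-18 86 0 0;-26 120 0 0;-34 154 0 0;-41 188 0 0;-48 222 0 0;-54 252 0 0;-60 276 0 0;-63 287 0 0"
}}

```text
clock: 11.38
tool_pos: [0.6156, -0.0685, 0.2466]
tcp_rot: [3.14, -0.001, 2.802]
wrist_force: [-0.4, 0.1, -1.8]
width: 0.0242
finger_force: 69.2
```

Run:
```python
from h import *
snap('scene','s5');snap('top','t5'); s=robot.get_state(); print(s['clock'],s['tool_pos'],s['tcp_rot'],s['width'])
sc=cv2.imread('pics/s5.png')[60:220,150:290]; t=cv2.imread('pics/t5.png')[130:260,260:460]
cv2.imwrite('pics/c5.png',cv2.hconcat([cv2.resize(sc,(400,457)),cv2.resize(t,(400,457))]))
# stand hole from scene before lift-in view s3 (rod away): desk/dark pixels inside the white plate
im=cv2.imread('pics/s3.png');g=cv2.cvtColor(im,cv2.COLOR_BGR2HSV)
m=cv2.inRange(g,(0,0,140),(179,60,255));k=np.zeros_like(m);k[150:205,195:255]=m[150:205,195:255]
c,h=cv2.findContours(k,cv2.RETR_CCOMP,2)
for a,b in zip(c,h[0]):
    if cv2.contourArea(a)>30:
        x,y,w,hh=cv2.boundingRect(a);print(b[3],x,y,w,hh,onz('s3',x+(w-1)/2,y+(hh-1)/2,.09))
```

```text
11.4833 [ 0.61498734 -0.07009297  0.24658302] [-3.14152356e+00 -8.97817122e-04  2.80195478e+00] 0.024340504793660494
-1 227 186 10 19 [0.65333661 0.01103304 0.09      ]
-1 204 186 21 19 [ 0.67875287 -0.00988512  0.09      ]
-1 198 154 51 31 [ 0.61546045 -0.06669116  0.09      ]
5 215 164 18 11 [ 0.61466339 -0.06603858  0.09      ]
-1 195 150 16 11 [ 0.61868978 -0.13691223  0.09      ]
```

View pics/c5.png

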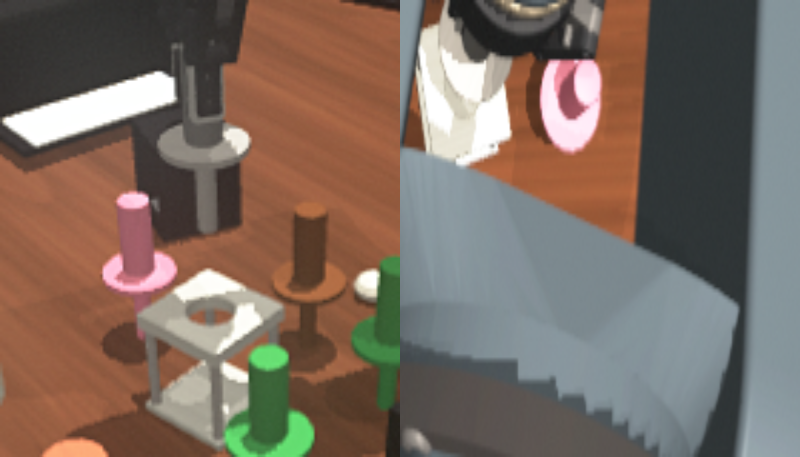

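The arm hides the bore in the top view, so I'll check the plug after release. The rod is straight, and the stand hole is visible below it at about (0.614,-0.070). Lowering into the stand now.

Call:
{"name": "arm_command", "arguments": {
  "targets": "1 -1 0 0;1 -1 8 0;1 -1 22 0;1 -1 36 0;1 -1 50 0;1 -1 62 0;1 -1 74 0;1 -1 84 0;1 -1 92 0;1 -1 98 0"
}}

```text
clock: 12.32
tool_pos: [0.6126, -0.0733, 0.1482]
tcp_rot: [-3.141, -0.001, 2.797]
wrist_force: [-0.9, 0.6, -2.6]
width: 0.0243
finger_force: 69.2
```

Call:
{"name": "arm_command", "arguments": {
  "targets": "0 0 5 0;0 0 11 0;0 0 17 0;0 0 22 0;0 0 26 0;0 0 28 0;0 0 30 0;0 0 30 0;0 0 30 0;0 0 30 0"
}}

```text
clock: 13.15
tool_pos: [0.6136, -0.0724, 0.1196]
tcp_rot: [3.142, 0.001, 2.799]
wrist_force: [-0.4, 0.2, -2.6]
width: 0.0243
finger_force: 69.2
```

Run:
```python
from h import *
snap('scene','s6'); s=robot.get_state(); print(s['clock'],s['tool_pos'],s['wrist_force'])
cv2.imwrite('pics/c6.png',cv2.resize(cv2.imread('pics/s6.png')[60:240,150:350],(800,600)))
```

```text
13.2 [ 0.61358191 -0.07245319  0.11963707] [ 0.53768339 -0.08420327 -2.36216305]
```

View pics/c6.png

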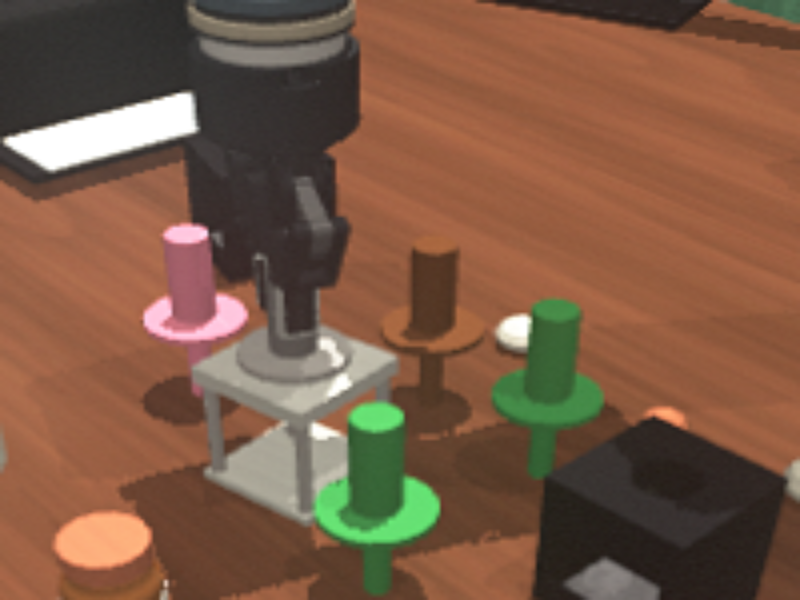

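The rod is in the hole with its collar just above the plate. I'll lower 3 mm, open slowly, and rise.

Call:
{"name": "arm_command", "arguments": {
  "targets": "0 0 1 0;0 0 2 0;0 0 3 0;0 0 3 0;0 0 3 0;0 0 3 0;0 0 3 0;0 0 3 0;0 0 3 0;0 0 3 0",
  "squeeze": 20
}}

```text
clock: 14.03
tool_pos: [0.6134, -0.0725, 0.1172]
tcp_rot: [-3.142, 0.001, 2.799]
wrist_force: [-2.4, -0.2, 5.8]
width: 0.0244
finger_force: 70.0
```

Call:
{"name": "arm_command", "arguments": {
  "targets": "0 0 0 0;0 0 0 0;0 0 0 0;0 0 0 0;0 0 0 0;0 0 0 0;0 0 0 0;0 0 0 0;0 0 0 0;0 0 0 0",
  "fingers": -1
}}

```text
clock: 14.87
tool_pos: [0.6133, -0.0724, 0.1163]
tcp_rot: [-3.142, 0.0, 2.799]
wrist_force: [-0.0, -0.6, 0.0]
width: 0.0854
finger_force: 0.0
```

Call:
{"name": "arm_command", "arguments": {
  "targets": "0 0 -8 0;0 0 -22 0;0 0 -38 0;0 0 -56 0;0 0 -74 0;0 0 -92 0;0 0 -110 0;0 0 -122 0;0 0 -130 0;0 0 -130 0"
}}

```text
clock: 15.7
tool_pos: [0.6144, -0.0727, 0.2489]
tcp_rot: [3.141, 0.005, 2.799]
wrist_force: [0.8, 0.5, 0.0]
width: 0.0855
finger_force: 0.0
```

Call:
{"name": "arm_command", "arguments": {
  "targets": "12 10 0 0;36 28 0 0;60 48 0 0;84 68 0 0;108 88 0 0;132 108 0 0;156 128 0 0;180 146 0 0;196 158 0 0;200 160 0 0"
}}

```text
clock: 16.53
tool_pos: [0.4743, 0.1484, 0.2451]
tcp_rot: [-3.141, -0.005, 2.802]
wrist_force: [0.2, -0.3, 0.1]
width: 0.0853
finger_force: 0.0
```

Run:
```python
from h import *
snap('scene','s7');snap('top','t7'); s=robot.get_state(); print(s['clock'],s['tool_pos'],s['wrist_force'])
a=cv2.resize(cv2.imread('pics/s7.png')[80:230,170:270],(400,600),interpolation=cv2.INTER_CUBIC)
b=cv2.resize(cv2.imread('pics/t7.png')[120:265,260:460],(400,300),interpolation=cv2.INTER_CUBIC)
cv2.imwrite('pics/c7.png',cv2.hconcat([a,cv2.copyMakeBorder(b,0,300,0,0,0)]))
```

```text
16.6333 [0.47690226 0.14649375 0.24556622] [ 0.22145502 -1.03314216  0.12210863]
```

View pics/c7.png

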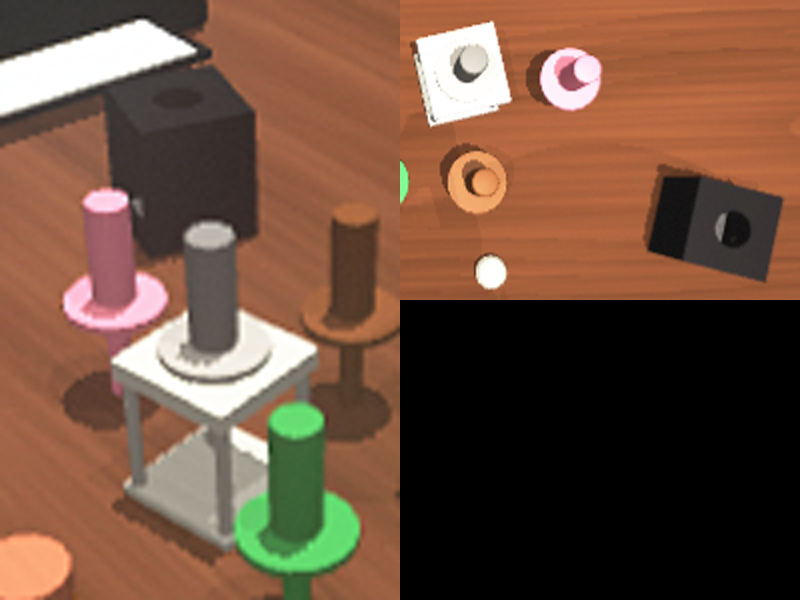

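The rod hangs upright in its stand, released, and the bore is open. To confirm the plug is on the tray, I'll put the wrist camera straight above the bore. I've used all my picture views, so I'll check the colours numerically.

Call:
{"name": "arm_command", "arguments": {
  "targets": "-9 -18 0 0;-25 -53 0 0;-41 -88 0 0;-57 -123 0 0;-73 -158 0 0;-90 -193 0 0;-107 -228 0 0;-124 -263 0 0;-141 -298 0 0;-157 -333 0 0"
}}

```text
clock: 17.47
tool_pos: [0.5143, -0.2245, 0.2458]
tcp_rot: [-3.141, -0.0, 2.797]
wrist_force: [0.8, 0.0, 1.5]
width: 0.0855
finger_force: 0.0
```

Call:
{"name": "arm_command", "arguments": {
  "targets": "-17 -36 0 0;-32 -70 0 0;-43 -95 0 0;-50 -110 0 0;-52 -113 0 0;-52 -113 0 0;-52 -113 0 0;-52 -113 0 0;-52 -113 0 0;-52 -113 0 0"
}}

```text
clock: 18.3
tool_pos: [0.5258, -0.3435, 0.2465]
tcp_rot: [3.141, -0.0, 2.8]
wrist_force: [0.1, -0.0, 0.0]
width: 0.0852
finger_force: 0.0
```

Run:
```python
from h import *
snap('wrist','w8'); s=robot.get_state(); print(s['clock'],s['tool_pos'])
d=np.load('pics/w8.npz');print('cam',d['M'][:3,3])
q=np.linalg.inv(d['M'])@np.array([.4585,-.321,.095,1]);x=q[:2]/q[2];u,v=(x*(1+d['k1']*(x@x)))*d['K'][0,0]+d['K'][:2,2];print('bore px',u,v)
u,v=int(u),int(v);im=cv2.imread('pics/w8.png');hs=cv2.cvtColor(im,cv2.COLOR_BGR2HSV)
for c in(2,1):
  print('ch',c)
  for y in range(v-27,v+28,3): print(*['%3d'%hs[y,xx,c] for xx in range(u-27,u+28,3)])
```

```text
18.35 [ 0.52585013 -0.34361808  0.24659975]
cam [ 0.46031258 -0.32132444  0.39140977]
bore px 252.1471908844773 97.63011967774854
ch 2
 57  57  59  56  57  58  57  53  56  51  58  54  57  51  55  53  59  54  50
 56  61  55  56  58  57  58  62  59  59  53  56  54  56  53  54  51  55  54
 57  56  60  53  56  56  56  58  57  50  58  55  55  57  59  55  58  61  53
 63  60  57  56  63  58  49  33  26  27  31  25  36  56  56  56  54  54  57
 56  58  60  58  61  37  24  73  90  91 120 125  63  29  53  58  59  58  56
 59  56  56  56  47  30  86  82  87 116 133 133 123  30  29  54  60  61  59
 57  60  57  57  30  37  92  92  96 123 133 113 118  53  27  50  59  63  62
 59  59  60  52  23  51  94  92  98 218 218 180 180 116  60  34  59  59  60
 56  50  55  44  59  93  92  93 111 220 219 195 209 190 113  25  58  61  63
 58  59  60  33  87  92  88  88  99 214 221 197 197 212 195  33  61  60  55
 58  58  57  45  71  98  93  95 145 192 219 220 203 228 213  23  58  59  58
 55  57  58  54  43  90  89 123 151 149 178 216 219 221 203  43  61  57  59
 56  58  54  56  29  89  93 145 146 144 150 119 184 1
[... 1227 characters left out ...]
  15  21  13   9
 18  22   9  23  11   8   8  11  11  13  27  35 104 127 122  33   9   4   0
  9   0   4   9  12   3   6   6  10  12  14  26  33  33  39  18  13   9   9
  9  13   5   9   9   6  11  11   7   7   8  11  19  17  26   9   9   0   9
  5   4  14   4  14   0   8   9   9   5   7   7   9  13  24   5   4   9  13
  9   9  28   9   5  20  21   7   8  12  15   5   4  11  13  18   0   9  14
  0  19  14   0   5  14  19  40  13   8  36  32  14   4  14   9  19  14   5
  9   9  19  10  14  19  14  14  21  29   5  13  19  19  15  13  14  15  20
  5   0  14  20   5  15  19   9  15  14  10  14   5   0   5  23   9  13  19
 14   5  20  14  19  10  19   5  15   5   9  10  10   0   9  18  19   5  34
```

The view down the bore shows the plug's cream and brown face about 12 mm off the axis, with bare tray beside it. The plug is therefore on the tray and within limits, so I'm handing in.

```bash
python3 -c "
from bench import robot
print(robot.sign_off())"
```

```text
the job is handed in; nothing more can be done
None
```

I pushed the plug through the bore onto its catch tray, hung the drift rod back upright in its own stand, released it and handed the job in at about 18 s; the hand-in call returned no verdict.

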